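# Wedge-clamp the vial rack on the school lab bench

## Robot

A 6-joint arm with a two-finger parallel gripper is mounted at the origin on the work surface. World frame = base frame: x ahead of the robot, y to its left, z up, the work surface at z = 0. Lengths are in m, angles in rad, forces in N, time in s.
With the tool pointing down it reaches from about 0.325 to 0.85 m from the base axis. Payload 15.5 kg.
Tool frame: the origin (TCP) lies at the very end of the fingers, on their centre line; the grasp point (between the pads) lies 19 mm behind it; z points along the fingers, y is the line along which they close (so a half turn about z gives the same grasp; the last joint's range is limited). The gripper opens to 91 mm and grips with 3 to 60 N. Pads are 32 mm wide; open, the fingers measure 118 mm over their backs; the gripper's body (76 mm by 178 mm) begins 60 mm behind the grasp point.
Start: joints at [-1.331, 0.494, 1.345, -0, 1.302, -0.096], TCP at [0.206, -0.59, 0.214] pointing down, gripper open.
Joint ranges: [-2.91, 2.91], [-0.82, 2.16], [0.22, 2.67], [-1.22, 4.37], [0.12, 2.79], [-3.08, 3.08]. Speed limits (rad/s): [1.89, 1.89, 2.57, 3.01, 3.01, 3.01].

## Interface

Orientations are given as a unit quaternion [x, y, z, w].
In Python, from plant import readout, get_image, job, finder gives the robot as it stands.
- The arm moves only by the tool arm_command, never from a script. Its argument "targets" is a list of rows, each a list of 2 entries, a list of its own where there are three numbers: the shift along the tool's x, y, z normalised to -1 to 1, where 1 is 3 cm, then the turn about the tool's z normalised to -1 to 1, where 1 is 6 degrees. In form: [[[tx, ty, tz], turn], ...]. A call has 1 to 20 rows; each row shifts and turns the commanded pose from where the row before left it, along the tool's axes as they then stand; what a row does not reach is not made up. A row lasts 1/12 s, in which the tool goes at most 41.7 mm and 7.16 degrees, less where a joint would pass 70% of its speed; a pose out of reach is approached as far as the arm can. A call with a number of a shift or a turn outside -1 to 1 is refused whole. A call with a gripper value outside its range is refused whole. "grip" is the gripper's target within -1 to 1 (shut at 1, half-way at 0, fully open at -1), set as the call begins (left out, the last holds). The fingers move at their own pace and stop on an object; "grip_force" is the grip in N (left out, the last holds). Time passes only in rows, so rows that do not move let the fingers close. It gives the time, the measured TCP pose, the force, the opening and the grip force at its end, in the units of the state.
- readout.get_obs(): the state, without advancing time (a new reading comes with each control period).
- get_image(name): name is "side" or "top"; returns a dict with "color" (400x640x3 uint8, blue, green, red), "camera_matrix" (3x3 intrinsics, pixels), "T" (4x4, takes a point from camera to world coordinates). Camera axes: x right, y up, looking along -z (the intrinsics and any distortion apply to the point x, -y, -z); pixel columns grow to the right and rows downward; lengths in m; the calibration is good to about 2 mm. A picture is of the moment at which its call begins. There is no depth.
- job.sign_off(): hands the job in; it is judged then, once.
Trained networks look in a picture, given as the dict that the camera call returned (one of the last four; its "shot" number tells which), for a name from the list of things; names that differ only in an ending like _2 or _b are one class to them, and where a whole thing is asked for, a point or a joint stands for the part that bears it (a point fixed in the world has none). Each returns a list of dicts, best first, with "confidence" (0 to 1); they miss things now and then, are a little off and sometimes report something else, mostly with a low value. They report only what shows in the picture. A call takes as long as a camera call. They do not tell look-alikes from the thing itself.
- finder.recognise(picture, label): "location" ([row, column] as shares, 0 to 1, of the picture: columns of its width, rows of its height, amid what is visible of it).
- finder.outline_of(picture, label): "region" (400x640 bool, what is visible of it) and "location" ([row, column] as shares, 0 to 1, of the picture: columns of its width, rows of its height, amid what is visible of it).
The state is a dict: "time_s": time; "joint_positions": joint angles; "joint_vel": joint speeds; "joint_efforts": joint torques, N m; "tool_pos": TCP position; "ee_rot": TCP orientation; "ft_force": force on the tool from outside, world axes, zero at the start; "moment": the same for the moment, N m; "finger_gap": finger opening in m; "grasp_force": force on a finger pad.
Only numpy, scipy, OpenCV 4.12 (cv2) and the standard library are available. Lean on these libraries where they do the work, as an engineer would, in place of code of your own. Each camera call takes 0.05 s, during which the arm holds its last target. There are 200 camera calls.

## Task

Clamp the white vial rack in its bench clamp: pick up the orange wedge, start its thin end in the slot between the grey fence and the blue jaw and let go of it there while it is still loose. Then tap its blunt end with the closed fingers until it stops moving forward and the rack is held tight, firmly but without ramming it, and leave the other things on the bench alone.

Things in the scene. Friction and masses are not known exactly. Their poses are not given: they have to be found in the camera images.
- wedge_head (a point): Centre of the straight head of the loose orange plastic wedge (about 90 g), 18 mm above the bench as it lies. x points to the thin end, z up. Head: 40 mm long (x), 32 mm wide, 36 mm high; its rear face, a smooth steel plate to tap on, lies 20 mm behind this point. Ahead of the head the wedge tapers evenly on both sides over 100 mm from 32 to 12 mm wide; 140 mm long in all.
- wedge_tip (a point): Middle of the thin end face of the wedge (12 mm wide, 36 mm high), 120 mm ahead of wedge_head, same axes, 18 mm above the bench.
- slot_mouth (a point): Centre of the open mouth of the slot, 16 mm above the bench; x points into the slot, y towards jaw and rack, z up. Slot floor is the bench, top and both ends open, 80 mm long, 20 to 21 mm wide at the mouth at the start, narrowing like the wedge (2 mm in 10 mm). Thin end about 40 mm in: both walls touched. It comes to its stop 55 to 90 mm past the mouth, differently each time.
- jaw: The blue sliding jaw, slot wall at +y, 94 mm long. Origin on the bench at slot_mouth when fully back (it starts 0 to 1 mm from there), same axes; moves along y. Driving it and the rack along takes a push on the wedge of up to about 7 N; then the push rises steeply. A final push of 12 to 20 N makes it tight, and friction keeps it so; over about 30 N is ramming.
- rack: White plastic vial rack with capped vials, 110 mm long (x), 55 mm wide (y), 44 mm high, 59 mm with the caps, about 0.35 kg, standing loose with a few mm of play between jaw and end stop. Origin: centre of its underside, z up.
- beaker: Bystander: small glass beaker, 64 mm across, 75 mm high. Origin: centre of its underside.
- paper_roll: Bystander: roll of white paper standing on end, 100 mm across, 100 mm high. Origin: centre of its underside.
- match_tray: Bystander: small blue open tray, 90 x 60 mm, 22 mm high. Origin: centre of its underside.
- magnifier: Bystander: black magnifying glass lying flat, lens 72 mm across, 12 mm thick, handle reaching 110 mm to its -x. Origin: centre of the lens on the bench.
- wedge: The wedge as a whole (see wedge_head). Origin: on the bench under the wedge's mid-length, 70 mm behind the thin end; x to the thin end, z up.
- clamp: The clamp, fixed to the bench, origin on the bench under slot_mouth, same axes. Grey fence (slot wall at -y) reaching 30 mm to -y; jaw, rack and grey end stop reach 124 mm to +y and 105 mm along x; fence, jaw and stop 32 mm high; nothing before the mouth. The wedge drives jaw and rack against the end stop, whose setting is not known.
Mind the look-alikes: they are no part of the job. Leave any brown or pink look-alike of the rack alone. There is more than one size of the wedge; the job needs the middle-sized.

How it is judged:
By the outcome, as a careful person would: the job done as asked, in the order asked, and still so for the second after the job is handed in, with the robot touching nothing.
It also fails if it takes over 51 s, if anything falls off the work surface, if the arm or the gripper's body presses on something with over 40 N, if the wrist force passes 120 N, or if a joint passes its speed limit or range.

## Working session

There is one attempt and no reset: what is moved stays moved. The work goes in short steps, Python scripts to look and compute and a tool call to move; the robot and the scene stay as the last step left them, time stands still between calls to the robot, and variables do not carry over. Pictures are saved under pics/ and viewed, at most 10 in all, crops included, and the job is handed in when it is done.

Besides the shell and the picture viewer there is one more tool, called after "Request:" as name(argument=value, ...) on one line, values as JSON. arm_command: Moves the arm, as the interface text tells. Scaled input: -1 to 1 covers 3 cm each way for a shift and 6 degrees each way for a turn. Its arguments: {"type":"object","properties":{"targets":{"type":"array","items":{"type":"array"}},"grip":{"type":"number"},"grip_force":{"type":"number"}},"required":["targets"]}

```bash
mkdir -p pics; ls; cat > h.py <<'E'
import numpy as np, cv2
from plant import readout, get_image, job, finder
def ray(p,u,v):
    K=p["camera_matrix"];T=np.array(p["T"])
    d=np.linalg.solve(np.array(K),[u,v,1.]); d=np.array([d[0],-d[1],-d[2]])
    return T[:3,3],T[:3,:3]@d
def at(p,u,v,z):
    o,d=ray(p,u,v); return o+d*(z-o[2])/d[2]
def proj(p,X):
    T=np.linalg.inv(np.array(p["T"])); c=T[:3,:3]@X+T[:3,3]
    q=np.array(p["camera_matrix"])@[c[0],-c[1],-c[2]]; return q[:2]/q[2]
E
python3 - <<'E'
from h import *
t=get_image("top");s=get_image("side")
cv2.imwrite("pics/top.png",t["color"]);cv2.imwrite("pics/side.png",s["color"])
print(t.keys(),t["camera_matrix"],t["T"],s["T"])
for n,p in(("top",t),("side",s)):
  for l in("wedge_head","wedge_tip","slot_mouth","wedge","jaw","rack","clamp","beaker","paper_roll","match_tray","magnifier"):
    print(n,l,[(round(r["location"][1]*640),round(r["location"][0]*400),round(r["confidence"],2)) for r in finder.recognise(p,l)])
print(readout.get_obs())
E
```

```text
pics
dict_keys(['color', 'camera_matrix', 'T', 'shot']) [[515.87396215   0.         317.124159  ]
 [  0.         515.87396215 193.39011603]
 [  0.           0.           1.        ]] [[ 0.0114931   0.99843745 -0.054686    0.48992737]
 [-0.99987604  0.01206382  0.01011763 -0.01336362]
 [ 0.01076154  0.05456293  0.99845234  1.62803885]
 [ 0.          0.          0.          1.        ]] [[-0.86296131  0.23626884 -0.44662603  0.0892421 ]
 [-0.50514923 -0.42275711  0.75239662  0.73638734]
 [-0.01104645  0.87490197  0.48417406  0.55355243]
 [ 0.          0.          0.          1.        ]]
top wedge_head [(443, 268, 0.8), (389, 235, 0.73), (356, 232, 0.58)]
top wedge_tip [(441, 273, 0.94), (394, 233, 0.92)]
top slot_mouth [(282, 175, 0.57)]
top wedge [(391, 236, 0.97), (443, 267, 0.59), (356, 231, 0.56), (395, 145, 0.37)]
top jaw [(281, 178, 0.73)]
top rack [(273, 126, 0.95), (269, 183, 0.85), (187, 190, 0.73), (338, 163, 0.59), (393, 146, 0.47)]
top clamp [(188, 189, 0.64), (280, 168, 0.61)]
top beaker [(188, 189, 0.91)]
top paper_roll [(210, 149, 0.9), (394, 235, 0.65)]
top match_tray 
[... 549 characters left out ...]
, 'joint_positions': array([-1.33052679e+00,  4.93592210e-01,  1.34556719e+00, -8.71930369e-06,
        1.30249158e+00, -9.55295088e-02]), 'joint_vel': array([-0.00054513,  0.00016232,  0.00016112,  0.00017197,  0.00024547,
        0.00158858]), 'joint_efforts': array([ 4.14466340e-03, -8.78707123e+01, -3.82253194e+01,  7.09898444e-02,
        4.39132936e-02, -1.16973072e-05]), 'tool_pos': array([ 0.20592699, -0.59006498,  0.21389701]), 'ee_rot': array([ 9.85937763e-01,  1.67112916e-01, -6.30138577e-06, -2.87836371e-05]), 'ft_force': array([-0.39212341,  0.47783018,  0.76609807]), 'moment': array([-0.07261131,  0.04976224,  0.0239959 ]), 'grasp_force': 0.0, 'finger_gap': 0.09128398335507056}
```

View pics/top.png

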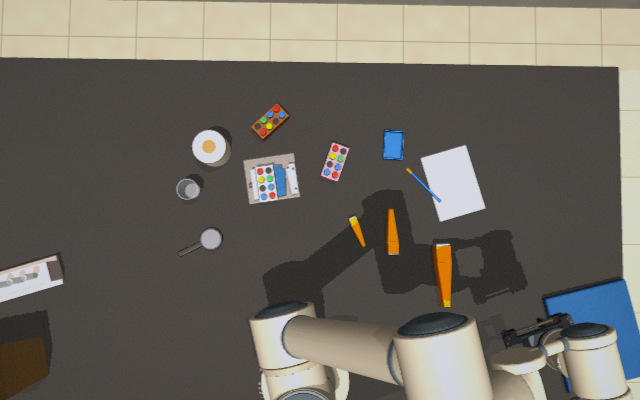

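View pics/side.png

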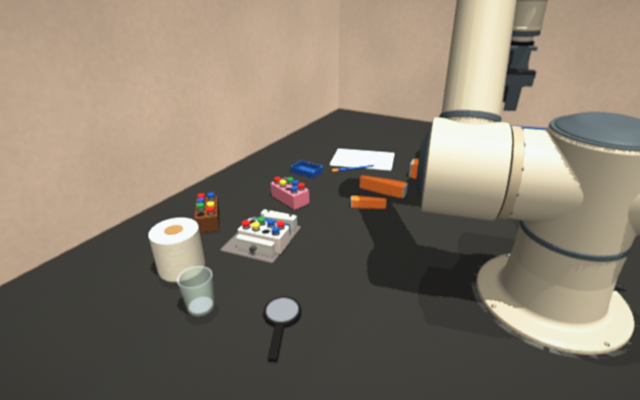

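Top view: the orange wedge candidates are small at (356,232), middle at (392,232) and large at (443,270). The middle one fits by size. The clamp is at about (272,180) with the white rack. Brown (270,121) and pink (335,161) are look-alikes. Next I'll confirm with an enlarged crop and measurements.

```bash
python3 - <<'E'
from h import *
t=get_image("top");c=t["color"]
a=cv2.resize(c[145:215,235:310],None,fx=7,fy=7,interpolation=cv2.INTER_CUBIC)
b=cv2.resize(c[195:315,340:460],None,fx=4,fy=4,interpolation=cv2.INTER_CUBIC)
im=np.zeros((490,525+270,3),np.uint8)
im[:490,:525]=a
b=cv2.resize(c[200:312,342:456],(270,265),interpolation=cv2.INTER_CUBIC);im[:265,525:]=b
cv2.imwrite("pics/c1.png",im)
hsv=cv2.cvtColor(c,cv2.COLOR_BGR2HSV)
m=cv2.inRange(hsv,(5,150,60),(30,255,255));m[:195]=0;m[320:]=0;m[:,:340]=0
n,L,S,C=cv2.connectedComponentsWithStats(m)
for i in range(1,n):
  if S[i,4]>40:
    ys,xs=np.where(L==i);r=cv2.minAreaRect(np.c_[xs,ys].astype(np.float32));bx=cv2.boxPoints(r)
    print(S[i],C[i].round(1),r,[at(t,*q,0.036)[:2].round(3) for q in bx])
E
```

```text
[386 209  13  45 461] [391.4 233.1] ((392.0, 231.0), (44.0, 12.0), 90.0) [array([ 0.531, -0.243]), array([ 0.532, -0.28 ]), array([ 0.396, -0.28 ]), array([ 0.396, -0.243])]
[349 217  17  30 204] [357.2 230.5] ((357.89654541015625, 232.24136352539062), (30.082645416259766, 8.170595169067383), 68.19859313964844) [array([ 0.497, -0.127]), array([ 0.506, -0.151]), array([ 0.421, -0.186]), array([ 0.411, -0.162])]
[432 246  20  61 921] [443.  272.5] ((443.37054443359375, 275.817626953125), (61.0504150390625, 18.407161712646484), 85.60128784179688) [array([ 0.419, -0.385]), array([ 0.424, -0.442]), array([ 0.238, -0.455]), array([ 0.233, -0.399])]
```

View pics/c1.png

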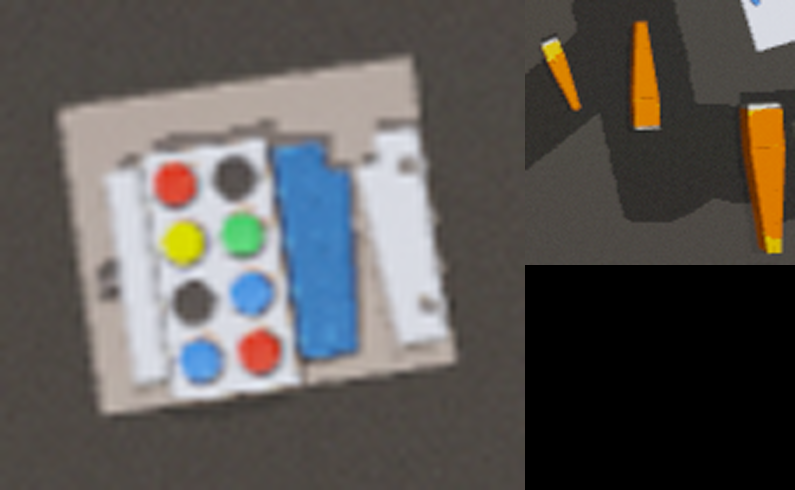

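Right panel: the middle wedge at full-image (392,232), about 139 mm long, thin end up (+x). The small one (358,232) is about 92 mm and the large (443,276) about 186 mm. Left panel: the slot lies between the blue jaw and the fence and opens downward (towards the robot). Its mouth is at crop (380,347), which is about full-image (289,194), and the clamp yaw is about +8°.

```bash
cat > meas.py <<'E'
from h import *
def up(c,x0,y0,x1,y1,k=8):
    return cv2.resize(c[y0:y1,x0:x1],None,fx=k,fy=k,interpolation=cv2.INTER_CUBIC)
def px(u,v,x0,y0,k=8): return x0+(u+.5)/k-.5, y0+(v+.5)/k-.5
def fitline(P): # fit y as function of x
    P=np.array(P); 
    for _ in range(3):
        a=np.polyfit(P[:,0],P[:,1],1); r=P[:,1]-np.polyval(a,P[:,0]); P=P[abs(r)<2*r.std()+1e-6]
    return a
def clamp(t,x0=225,y0=140,x1=315,y1=215,k=8):
    im=up(t["color"],x0,y0,x1,y1); h=cv2.cvtColor(im,cv2.COLOR_BGR2HSV)
    blue=cv2.inRange(h,(95,120,90),(120,255,255))
    n,L,S,_=cv2.connectedComponentsWithStats(blue); i=1+S[1:,4].argmax(); jaw=L==i
    J=[];F=[]
    g=im.astype(float).mean(2)
    X,Y,W,H=S[i,:4]
    for r in range(Y+int(.2*H),Y+int(.88*H),4):
        c=np.where(jaw[r])[0].max(); J.append(at(t,*px(c+.5,r,x0,y0),.032)[:2])
        seg=g[r,c:c+110]; hi=np.percentile(seg,95)
        base=(165+hi)/2
        k2=c+10+np.argmax(g[r,c+10:]>base); F.append(at(t,*px(k2,r,x0,y0),.032)[:2])
    ys,xs=np.where(jaw); 
    bot=[at(t,*px(c,np.where(jaw[:,c])[0].max()+.5,x0,y0),.032)[:2] for c in range(X+W//3,X+W-12,3)]
    return fitline(J),fitline(F),np.array(bot),(X,Y,W,H)
def wedge(t,x0=376,y0=198,x1=410,y1=264,z=.036):
    im=up(t["color"],x0,y0,x1,y1); h=cv2.cvtColor(im,cv2.COLOR_BGR2HSV)
    m=cv2.inRange(h,(5,150,130),(30,255,255))
    ys,xs=np.where(m>0); Lr=[];Rr=[]
    rows=range(ys.min()+10,ys.max()-10,4)
    for r in rows:
        c=np.where(m[r])[0]; Lr.append(at(t,*px(c.min()-.5,r,x0,y0),z)[:2]);Rr.append(at(t,*px(c.max()+.5,r,x0,y0),z)[:2])
    return np.array(Lr),np.array(Rr),[at(t,*px(xs.mean(),y,x0,y0),z)[:2] for y in(ys.min()-.5,ys.max()+.5)],im,m
E
python3 - <<'E'
from meas import *
t=get_image("top")
J,F,b,q=clamp(t); print("jaw",J,np.degrees(np.arctan(J[0])),"fence",F,np.degrees(np.arctan(F[0])),q)
print("bot",b[::4].round(4).tolist())
L,R,e,im,m=wedge(t)
print(e,"\nwid",(L-R)[::10,1].round(4),"mid",((L+R)/2)[::10].round(4).tolist())
hd=im[...,2]; print(hd[20:-20:40,::24])
r=finder.outline_of(t,"wedge_head")
for l in("slot_mouth","wedge_head","wedge_tip"):
  for r in finder.recognise(t,l): print(l,at(t,r["location"][1]*640,r["location"][0]*400,.02).round(4),r["confidence"])
E
```

```text
jaw [0.06776386 0.02957041] 3.876656513979124 fence [ 0.27028059 -0.10697393] 15.124558082944159 (np.int32(395), np.int32(205), np.int32(92), np.int32(243))
bot [[0.5717, 0.0925], [0.5694, 0.0878], [0.5698, 0.0832], [0.5703, 0.0786], [0.5719, 0.0739]]
[array([ 0.53276676, -0.26146702]), array([ 0.39550472, -0.26195581])] 
wid [0.0159 0.0197 0.0216 0.0247 0.0286 0.0313 0.0343 0.0339 0.0339] mid [[0.5287, -0.2566], [0.5132, -0.2579], [0.4978, -0.2589], [0.4824, -0.2601], [0.467, -0.2609], [0.4517, -0.2623], [0.4363, -0.2632], [0.421, -0.2646], [0.4057, -0.265]]
[[ 51  52  53  50  50  50  54  50  51  47  80  79]
 [ 51  53  54  49  51  55  50  52  52  47  68  76]
 [ 51  51  55  48 111 225  82  47  51  48  51  79]
 [ 51  51  49  48 121 220 169  51  47  50  50  74]
 [ 49  48  50  39 126 222 212  42  50  52  51  56]
 [ 52  50  50  42 138 218 223  41  47  51  54  49]
 [ 47  49  49  41 157 220 219 111  48  49  51  50]
 [ 50  50  50  42 159 218 220 199  48  51  50  51]
 [ 50  49  45  43 172 215 216 217  43  51  49  49]
 [ 47  53  49  39 141 219 219 222  37  53  49  49]
 [ 49  48  51  39 130 220 219 222  47  50  49  47]
 [ 52  52  52  48  38  36  38  47  50  52  45  49]
 [ 58  51  50  48  48  50  51  50  54  50  50  51]]
slot_mouth [0.6258 0.0843 0.02  ] 0.72
wedge_head [ 0.4536 -0.2626  0.02  ] 0.93
wedge_head [ 0.4614 -0.1651  0.02  ] 0.65
wedge_head [ 0.3538 -0.4213  0.02  ] 0.63
wedge_tip [ 0.476 -0.16   0.02 ] 0.76
wedge_tip [ 0.4558 -0.263   0.02  ] 0.71
wedge_tip [ 0.3472 -0.4185  0.02  ] 0.71
```

Request:
arm_command(targets=[[[0.63,-0.86,0],0.85],[[0,0,0],0.85],[[0,0,0],0.85],[[0.64,-0.86,0],0],[[0.64,-0.86,0],0],[[0.64,-0.86,0],0],[[0.64,-0.86,0],0],[[0.64,-0.86,0],0],[[0.64,-0.86,0],0],[[0.64,-0.86,0],0],[[0.64,-0.86,0],0],[[0.64,-0.86,0],0],[[0.64,-0.86,0],0],[[0.64,-0.86,0],0],[[0,0,1],0],[[0,0,1],0],[[0,0,0],0],[[0,0,0],0]], grip=-0.35)

```text
time_s: 3.0
tool_pos: [0.4059, -0.2614, 0.1536]
ee_rot: [0.999, 0.034, -0.001, -0.001]
ft_force: [-0.2, -0.2, -0.4]
finger_gap: 0.0617
grasp_force: 0.0
```

Request:
arm_command(targets=[[[0.23,0.16,0.9],0],[[0,0,1],0],[[0,0,1],0],[[0,0,1],0],[[0,0,0.6],0],[[0,0,0.39],0],[[0,0,0],0],[[0,0,0],0]])

```text
time_s: 3.67
tool_pos: [0.4143, -0.2671, 0.0082]
ee_rot: [0.999, 0.034, 0.0, 0.0]
ft_force: [-0.3, -0.2, 0.0]
finger_gap: 0.0615
grasp_force: 0.0
```

Request:
arm_command(targets=[[[0,0,0],0],[[0,0,0],0],[[0,0,0],0],[[0,0,0],0],[[0,0,0],0],[[0,0,0],0],[[0,0,0],0],[[0,0,0],0]], grip=1, grip_force=20)

```text
time_s: 4.33
tool_pos: [0.4139, -0.2664, 0.0077]
ee_rot: [0.999, 0.034, 0.0, 0.0]
ft_force: [-1.0, 0.7, 9.2]
finger_gap: 0.0319
grasp_force: 20.0
```

Request:
arm_command(targets=[[[0,0,-0.5],0],[[0,0,-1],0],[[0,0,-0.5],-0.5],[[0,0,0],-0.43],[[0.22,-0.98,0],0],[[0.22,-0.98,0],0],[[0.22,-0.98,0],0],[[0.22,-0.98,0],0],[[0.22,-0.98,0],0],[[0.22,-0.98,0],0],[[0.22,-0.98,0],0],[[0.22,-0.98,0],0],[[0.22,-0.98,0],0],[[0.22,-0.98,0],0],[[0,0,0],0],[[0,0,0],0]])

```text
time_s: 5.67
tool_pos: [0.4301, 0.036, 0.0673]
ee_rot: [0.996, 0.084, -0.0, -0.0]
ft_force: [-0.1, 0.3, -1.5]
finger_gap: 0.0319
grasp_force: 20.0
```

```bash
python3 - <<'E'
from h import *
t=get_image("top");s=get_image("side")
a=cv2.resize(t["color"][140:260,230:350],(480,480),interpolation=cv2.INTER_CUBIC)
cv2.imwrite("pics/c2.png",a)
o=readout.get_obs();print(o["tool_pos"],o["ee_rot"],o["ft_force"],o["finger_gap"])
E
```

```text
[0.43017991 0.03440995 0.06724424] [ 9.96534701e-01  8.31780380e-02 -8.60874380e-06  5.61989363e-05] [ 0.19102607 -0.66688362 -0.82415105] 0.0319572310816104
```

View pics/c2.png

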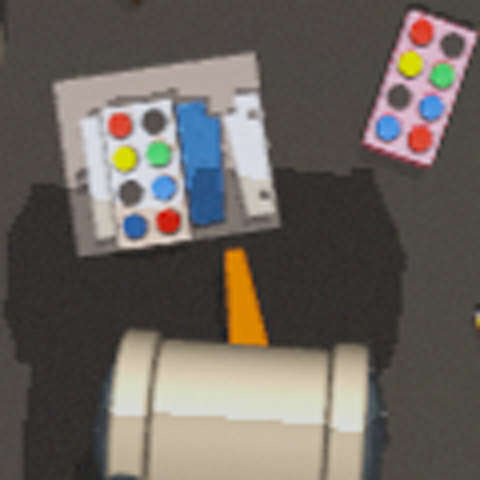

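The held wedge's tip is at crop (235,250) and points at the slot mouth at crop (235,220). I'll measure the tip while lowering it.

Request:
arm_command(targets=[[[0,0,1],0],[[0,0,0.7],0],[[0,0,0],0],[[0,0,0],0]])

```text
time_s: 6.1
tool_pos: [0.4294, 0.0339, 0.0159]
ee_rot: [0.997, 0.082, -0.001, -0.0]
ft_force: [-1.0, 0.3, -0.6]
finger_gap: 0.0318
grasp_force: 20.0
```

```bash
cat > tip.py <<'E'
from meas import *
t=get_image("top"); o=readout.get_obs(); z=o["tool_pos"][2]+.028
L,R,e,im,m=wedge(t,275,185,310,226,z)
s=abs(L[:,0]-R[:,0])<.01
C=((L+R)/2); a=np.polyfit(C[:,0],C[:,1],1)
print(o["tool_pos"].round(4),o["ft_force"].round(1),"tip",e[0].round(4),"axis deg",np.degrees(np.arctan(a[0])).round(2),"wid",(L-R)[::8,1].round(4))
y=np.degrees(2*np.arctan2(o["ee_rot"][1],o["ee_rot"][0]));print("tool yaw",y.round(2))
M=np.array([.574,.058]);u=np.array([np.cos(np.radians(9.5)),np.sin(np.radians(9.5))]);v=np.array([-u[1],u[0]])
print("lateral of wedge axis at mouth line (+jaw)",[((c-M)@v).round(4) for c in C[::8]],"tip along",((e[0]-M)@u).round(4))
print("TCP in mouth frame",((o["tool_pos"][:2]-M)@u).round(4),((o["tool_pos"][:2]-M)@v).round(4))
E
python3 tip.py
```

```text
[0.43   0.034  0.0166] [ 1.3 -0.  -1.3] tip [0.5473 0.0487] axis deg 9.4 wid [0.0157 0.0176 0.0203 0.0226 0.0249 0.0283]
tool yaw 9.45
lateral of wedge axis at mouth line (+jaw) [np.float64(0.0012), np.float64(0.0009), np.float64(0.0011), np.float64(0.001), np.float64(0.001), np.float64(0.0011)] tip along -0.0279
TCP in mouth frame -0.146 0.0001
```

Request:
arm_command(targets=[[[0,0.02,0.25],0],[[0,0,0],0],[[0.4,0,0],0],[[0.4,0,0],0],[[0.4,0,0],0],[[0.3,0,0],0],[[0.2,0,0],0],[[0.17,0,0],0],[[0,0,0],0],[[0,0,0],0]])

```text
time_s: 6.98
tool_pos: [0.4853, 0.0434, 0.0087]
ee_rot: [0.997, 0.083, -0.0, -0.0]
ft_force: [0.1, -0.7, -0.8]
finger_gap: 0.0319
grasp_force: 20.0
```

```bash
python3 - <<'E'
from h import *
t=get_image("top");s=get_image("side")
a=cv2.resize(t["color"][140:230,240:330],(480,480),interpolation=cv2.INTER_CUBIC)
b=cv2.resize(s["color"][180:280,210:310],(300,300),interpolation=cv2.INTER_CUBIC)
im=np.zeros((480,780,3),np.uint8);im[:,:480]=a;im[:300,480:]=b
cv2.imwrite("pics/c3.png",im)
o=readout.get_obs();print(o["tool_pos"],o["ee_rot"],o["ft_force"],o["finger_gap"])
E
```

```text
[0.48490274 0.04335685 0.00867356] [ 9.96548810e-01  8.30079975e-02 -3.74082742e-04 -4.01871109e-05] [ 0.09212685 -0.43549375 -1.38430166] 0.03211362843312028
```

View pics/c3.png

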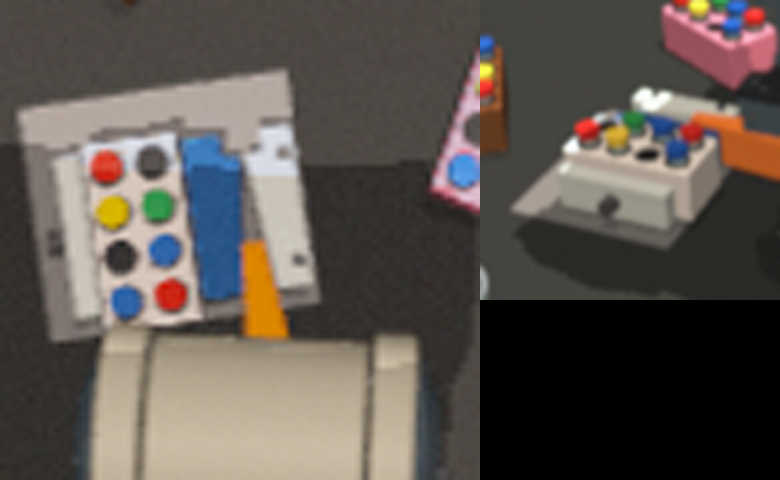

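The thin end sits in the slot with its tip at crop (254,242), between the jaw and the fence. The force is near zero, so it is loose. Next I release it, back off and close.

Request:
arm_command(targets=[[[0,0,0.02],0],[[0,0,0],0],[[0,0,0],0],[[0,0,0],0],[[0,0,0],0],[[0,0,0],0],[[0,0,0],0],[[-0.5,0,0],0],[[-0.7,0,0],0],[[-0.8,0,0],0],[[0,0,0],0],[[0,0,0],0]], grip=-0.3)

```text
time_s: 8.08
tool_pos: [0.4254, 0.0334, 0.0082]
ee_rot: [0.997, 0.083, -0.001, -0.0]
ft_force: [0.6, 0.0, -0.6]
finger_gap: 0.0592
grasp_force: 0.0
```

Request:
arm_command(targets=[[[0,0,0],0],[[0,0,0],0],[[0,0,0],0],[[0,0,0],0],[[0,0,0],0],[[0,0,0],0],[[0,0,0],0],[[0,0,0],0],[[0,0,0],0],[[0,0,0],0],[[0,0,0],0],[[0,0,0],0]], grip=1)

```text
time_s: 9.08
tool_pos: [0.4264, 0.0334, 0.0081]
ee_rot: [0.997, 0.083, 0.0, -0.0]
ft_force: [-0.3, 0.3, 0.5]
finger_gap: 0.0002
grasp_force: 0.0
```

```bash
python3 tip.py
```

```text
[0.4265 0.0334 0.0081] [-0.6  0.1  0.4] tip [0.6037 0.053 ] axis deg 9.31 wid [0.0116 0.0151 0.0181 0.0216 0.0247 0.027  0.0304 0.0331 0.0346 0.0346]
tool yaw 9.52
lateral of wedge axis at mouth line (+jaw) [np.float64(0.0012), np.float64(0.0014), np.float64(0.001), np.float64(0.0011), np.float64(0.0014), np.float64(0.0014), np.float64(0.0015), np.float64(0.0013), np.float64(0.0017), np.float64(0.0016)] tip along 0.0284
TCP in mouth frame -0.1496 0.0001
```

Request:
arm_command(targets=[[[0.3,-0.02,0],0],[[0.2,0,0],0],[[0.1,0,0],0],[[0.06,0,0],0],[[0.06,0,0],0],[[0.06,0,0],0],[[0.06,0,0],0],[[0.06,0,0],0],[[0.06,0,0],0],[[0.06,0,0],0],[[0.06,0,0],0],[[0.06,0,0],0],[[0.06,0,0],0],[[0.06,0,0],0]])

```text
time_s: 10.3
tool_pos: [0.4635, 0.0403, 0.0081]
ee_rot: [0.997, 0.083, -0.0, -0.0]
ft_force: [-2.0, 0.5, 0.5]
finger_gap: 0.0007
grasp_force: 0.8
```

Request:
arm_command(targets=[[[0,0,0],0],[[0,0,0],0]])

```text
time_s: 10.47
tool_pos: [0.4638, 0.0403, 0.0081]
ee_rot: [0.997, 0.083, 0.0, 0.0]
ft_force: [0.8, -0.5, -0.7]
finger_gap: 0.0004
grasp_force: 0.0
```

```bash
python3 tip.py
```

```text
[0.4638 0.0403 0.0081] [ 0.4  1.  -0.2] tip [0.6036 0.0566] axis deg 9.72 wid [0.0131 0.0158 0.0204 0.0255 0.0281 0.0304 0.0339]
tool yaw 9.52
lateral of wedge axis at mouth line (+jaw) [np.float64(0.0012), np.float64(0.0018), np.float64(0.001), np.float64(0.0007), np.float64(0.0012), np.float64(0.0012), np.float64(0.0014)] tip along 0.029
TCP in mouth frame -0.1116 0.0007
```

```bash
sed -i 's/275,185,310,226/275,160,310,226/' tip.py; python3 tip.py; python3 tip.py | grep -o "tip.*axis"
```

```text
[0.4637 0.0403 0.0081] [-0.8 -0.1  0.1] tip [0.6179 0.0574] axis deg 9.66 wid [0.0112 0.0135 0.0162 0.0189 0.0247 0.0281 0.0304 0.0339]
tool yaw 9.52
lateral of wedge axis at mouth line (+jaw) [np.float64(0.0016), np.float64(0.0011), np.float64(0.0017), np.float64(0.0014), np.float64(0.0008), np.float64(0.001), np.float64(0.0009), np.float64(0.0011)] tip along 0.0432
TCP in mouth frame -0.1117 0.0007
tip [0.6179 0.0574] axis
```

Request:
arm_command(targets=[[[0.04,0,0],0],[[0.04,0,0],0],[[0.04,0,0],0],[[0.04,0,0],0],[[0.04,0,0],0],[[0.04,0,0],0]])

```text
time_s: 11.12
tool_pos: [0.4708, 0.0415, 0.0081]
ee_rot: [0.997, 0.083, -0.0, -0.0]
ft_force: [-1.9, 0.8, -0.2]
finger_gap: 0.0002
grasp_force: 0.6
```

Request:
arm_command(targets=[[[0.04,0,0],0],[[0.04,0,0],0],[[0.04,0,0],0]])

```text
time_s: 11.37
tool_pos: [0.4739, 0.0421, 0.008]
ee_rot: [0.997, 0.083, -0.0, -0.0]
ft_force: [-3.4, 0.6, 0.6]
finger_gap: 0.0005
grasp_force: 1.6
```

Request:
arm_command(targets=[[[0.02,0,0],0],[[0.02,0,0],0],[[0.02,0,0],0]])

```text
time_s: 11.62
tool_pos: [0.476, 0.0424, 0.0081]
ee_rot: [0.997, 0.083, -0.0, -0.0]
ft_force: [-2.5, -0.1, -0.3]
finger_gap: 0.0005
grasp_force: 1.6
```

Request:
arm_command(targets=[[[0.02,0,0],0],[[0.02,0,0],0],[[0.02,0,0],0]])

```text
time_s: 11.87
tool_pos: [0.4778, 0.0427, 0.0081]
ee_rot: [0.997, 0.083, -0.0, -0.0]
ft_force: [-2.8, 0.6, 0.4]
finger_gap: 0.0006
grasp_force: 1.5
```

Request:
arm_command(targets=[[[0.02,0,0],0],[[0.02,0,0],0],[[0.02,0,0],0]])

```text
time_s: 12.12
tool_pos: [0.4796, 0.043, 0.0081]
ee_rot: [0.997, 0.083, 0.0, -0.0]
ft_force: [-3.0, 0.5, -0.7]
finger_gap: 0.0005
grasp_force: 1.6
```

Request:
arm_command(targets=[[[0.02,0,0],0],[[0.02,0,0],0],[[0.02,0,0],0]])

```text
time_s: 12.37
tool_pos: [0.4814, 0.0433, 0.0081]
ee_rot: [0.997, 0.083, 0.0, 0.0]
ft_force: [-2.7, 1.2, -1.0]
finger_gap: 0.0005
grasp_force: 1.6
```

Request:
arm_command(targets=[[[0.02,0,0],0],[[0.02,0,0],0],[[0.02,0,0],0]])

```text
time_s: 12.62
tool_pos: [0.4832, 0.0436, 0.0081]
ee_rot: [0.997, 0.083, -0.0, -0.0]
ft_force: [-3.0, 1.5, 0.3]
finger_gap: 0.0005
grasp_force: 1.6
```

Request:
arm_command(targets=[[[0.02,0,0],0],[[0.02,0,0],0],[[0.02,0,0],0]])

```text
time_s: 12.87
tool_pos: [0.4844, 0.0438, 0.0081]
ee_rot: [0.997, 0.083, -0.0, -0.0]
ft_force: [-7.4, -1.7, 4.0]
finger_gap: 0.0003
grasp_force: 4.1
```

Request:
arm_command(targets=[[[0.02,0,0],0],[[0,0,0],0]])

```text
time_s: 13.03
tool_pos: [0.4844, 0.0439, 0.008]
ee_rot: [0.997, 0.083, -0.001, -0.0]
ft_force: [-9.3, -2.0, 3.2]
finger_gap: 0.0005
grasp_force: 4.1
```

Request:
arm_command(targets=[[[0.02,0,0],0],[[0,0,0],0]])

```text
time_s: 13.2
tool_pos: [0.4844, 0.0439, 0.008]
ee_rot: [0.997, 0.083, -0.002, -0.0]
ft_force: [-10.0, -2.7, 5.1]
finger_gap: 0.0004
grasp_force: 5.4
```

Request:
arm_command(targets=[[[0.02,0,0],0],[[0.02,0,0],0],[[0,0,0],0]])

```text
time_s: 13.45
tool_pos: [0.4844, 0.044, 0.0078]
ee_rot: [0.997, 0.083, -0.003, -0.0]
ft_force: [-14.8, -5.2, 8.1]
finger_gap: 0.0003
grasp_force: 7.8
```

Request:
arm_command(targets=[[[0.02,0,0],0],[[0,0,0],0],[[0,0,0],0]])

```text
time_s: 13.7
tool_pos: [0.4844, 0.0441, 0.0077]
ee_rot: [0.997, 0.083, -0.003, -0.0]
ft_force: [-17.3, -5.3, 7.6]
finger_gap: 0.0002
grasp_force: 8.9
```

Axial push is about 18 N with no further movement, so the wedge is tight. I'll back off, lift and look.

Request:
arm_command(targets=[[[-0.1,0,0],0],[[-0.3,0,0],0],[[-0.8,0,0],0],[[-0.8,0,0],0],[[0,0,-1],0],[[0,0,-1],0],[[0,0,-1],0],[[-1,0,-1],0],[[-1,0,0],0],[[0,0,0],0],[[0,0,0],0]])

```text
time_s: 14.62
tool_pos: [0.3693, 0.0244, 0.1282]
ee_rot: [0.997, 0.083, 0.001, 0.0]
ft_force: [0.2, 0.1, 0.4]
finger_gap: 0.0006
grasp_force: 0.0
```

```bash
python3 tip.py; python3 - <<'E'
from h import *
t=get_image("top");s=get_image("side")
a=cv2.resize(t["color"][140:230,240:330],(480,480),interpolation=cv2.INTER_CUBIC)
b=cv2.resize(s["color"][180:280,210:310],(300,300),interpolation=cv2.INTER_CUBIC)
im=np.zeros((480,780,3),np.uint8);im[:,:480]=a;im[:300,480:]=b
cv2.imwrite("pics/c4.png",im)
E
```

```text
[0.3704 0.0245 0.1279] [0.5 0.2 0.8] tip [0.6273 0.0543] axis deg 9.31 wid [0.0086 0.0114 0.0139 0.0161 0.0186 0.0243 0.0278 0.0303 0.0324 0.0306
 0.032 ]
tool yaw 9.5
lateral of wedge axis at mouth line (+jaw) [np.float64(-0.002), np.float64(-0.0013), np.float64(-0.0012), np.float64(-0.0016), np.float64(-0.0011), np.float64(-0.0022), np.float64(-0.0015), np.float64(-0.0014), np.float64(-0.0011), np.float64(-0.0009), np.float64(-0.001)] tip along 0.052
TCP in mouth frame -0.2063 0.0005
```

View pics/c4.png

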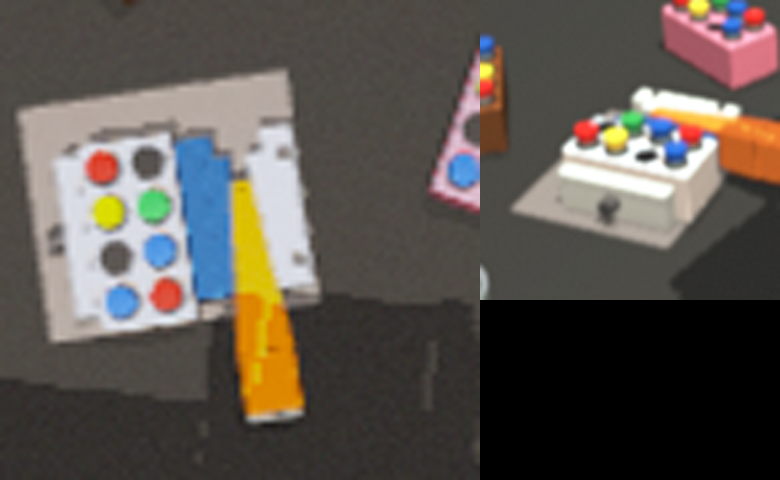

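The jaw, rack and end stop are in contact with no gaps. The wedge sits centred in the slot with its tip at crop (240,185), and the robot is clear.

```bash
python3 -c "
from h import *
print(job.sign_off())"
```

```text
the job is handed in; nothing more can be done
None
```

The job is handed in: I released the middle orange wedge loose in the slot, then pushed it home with the closed fingers in small steps (a steady push rather than separate taps) to about 18 N, where it stopped moving; the last picture shows the rack against its end stop with no gaps, and the arm touched nothing else.

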